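# Stow the bench things in their travel holders before the van drives off

### The arm

A 6-joint arm with a two-finger parallel gripper is mounted at the origin on a cart in front of the work surface, level with it; the furniture and walls round the work are solid. World frame = base frame: x ahead of the robot, y to its left, z up, the work surface at z = 0. Lengths are in mm, angles in rad, forces in N, time in s.
With the tool pointing down it reaches from about 275 to 750 mm from the base axis. Payload 10.2 kg.
Tool frame: the origin (TCP) lies at the centre of the arm's flange, where the gripper is bolted on; the fingertips stand 173 mm ahead of it and the grasp point (between the pads) lies 155 mm ahead of it; z points along the fingers, y is the line along which they close (so a half turn about z gives the same grasp; the last joint's range is limited). The gripper opens to 85 mm and grips with 20 to 120 N. Pads are 22 mm wide; open, the fingers measure 114 mm over their backs; the gripper's body (76 mm by 85 mm) begins 54 mm behind the grasp point. The pads swing forward as they close: fully open they stand 13 mm farther back than shut.
Start: joints at [-0.223, 0.313, 1.498, -0, 1.331, -0.223], TCP at [525.007, -0.014, 404.694] pointing down, gripper open.
Joint ranges: [-2.94, 2.94], [-0.97, 2.17], [0.19, 2.56], [-1.23, 4.37], [0.02, 3.11], [-2.88, 2.88]. Speed limits (rad/s): [2.39, 2.39, 3.01, 3.14, 3.14, 3.14].

### API

Orientations are given as a unit quaternion [w, x, y, z].
In Python, from rig import status, capture, camera_info, ticket gives the robot as it stands.
- The arm moves only by the shell command python3 -m crank 'ROWS' [FORCE]. ROWS is JSON, a list of rows, each a list of 7 numbers: the shift along the tool's x, y, z as a fraction of full scale, then the turn, a rotation vector about the tool's x, y, z as a fraction of full scale, then the closure, from 0 (fully open) to 1 (shut). A call has 1 to 12 rows; each row is the pose to reach, as a shift and turn from the pose commanded when the call began, along the tool's axes at that moment; what a row does not reach only later rows make up. Full scale, the value 1, is 0.1 m for a shift and 45 degrees for a turn. A row lasts 1/10 s, in which the tool goes at most 50 mm and 8.59 degrees, less where a joint would pass 70% of its speed; a pose out of reach is approached as far as the arm can. A call with a number of a shift or a turn outside -1 to 1 is refused whole. A call with a gripper value outside its range is refused whole. The fingers move at their own pace and stop on an object; FORCE is the grip in N (left out, the last holds). Time passes only in rows, so rows that repeat a pose let the fingers close. It gives the time, the measured TCP pose, the force, the opening and the grip force at its end, in the units of the state.
- status.sense(): the state, without advancing time (a new reading comes with each control period).
- capture(name): name is "scene" or "top"; returns (picture, depth): 400x640x3 uint8, red, green, blue; 400x640 float32, mm along the optical axis (not along the pixel's ray), 0 where there is no reading.
- camera_info(name): a dict with "K" (3x3 intrinsics, pixels), "camera_from_world" (4x4, takes a point from world to camera coordinates). Camera axes: x right, y up, looking along -z (the intrinsics and any distortion apply to the point x, -y, -z); pixel columns grow to the right and rows downward; lengths in mm; the calibration is good to about 2 mm. A picture is of the moment at which its call begins. camera_info takes no time and is no camera call.
- ticket.finish_job(): hands the job in; it is judged then, once.
The state is a dict: "time_s": time; "joints": joint angles; "dq": joint speeds; "tau": joint torques, N m; "eef_pos": TCP position; "ee_rot": TCP orientation; "force": force on the tool from outside, world axes, zero at the start; "wrist_torque": the same for the moment, N m; "grip_width": opening from 0.0 (shut) to 1.0 (fully open); "grip_force": force on a finger pad.
Only numpy, scipy, OpenCV 4.12 (cv2) and the standard library are available. Lean on these libraries where they do the work, as an engineer would, in place of code of your own. Each camera call takes 0.05 s, during which the arm holds its last target. There are 200 camera calls.

### The job

The van is about to drive off: put the sample cup, the reagent vial, the roll of labels and the square timer each into the grey travel holder made for its shape and size - the cup in the middle-sized round tub, the vial in the smallest, the label roll in the widest and the timer between the four corner brackets - standing or lying as it does now, right down on the holder's floor. Do not let the cup or the vial tip over on the way, and leave the white bottle and the tip box at the back where they are.

Things in the scene. Friction and masses are not known exactly. Their poses are not given: they have to be found in the camera images.
- sample_cup: Sample cup with a screw lid, standing upright: 58 mm high; the lid is a disc 50 mm across taking up the top 10 mm (48 to 58 mm), the white body below tapers from 44 mm across under the lid to a narrower bottom. About 60 g. Can be gripped across the lid. Origin at the centre of its underside, z up. Belongs in cup_holder.
- reagent_vial: Small glass reagent vial with white screw cap, standing upright: 23 mm across, 50 mm high (cap 20 mm across from 36 to 50 mm). About 40 g. Origin at the centre of its underside, z up. Belongs in vial_holder.
- label_spool: Roll of white labels lying flat: 61 mm across, 30 mm high, with a hole in the middle showing a brown core (treat it as solid). About 60 g. Origin at the centre of its underside, z up. Belongs in spool_holder.
- bench_timer: White square countdown timer lying flat, keys and display up: 62 x 62 mm, side walls firm up to 17 mm height, 19 mm with keys. About 80 g. Grip it low, across the middles of two parallel side walls, with the fingertips close over the worktop. Origin at the centre of its underside, x and y axes square to its sides, z up. Belongs in timer_holder, any of the four ways round.
- cup_holder: Fixed to the worktop. Grey plastic, dark rubber floor, like the other holders. Origin on the worktop under its middle, z up; inner floor 3 mm above the origin. Middle-sized round tub: 54 mm inside, 62 mm outside, rim 18 mm above the worktop.
- vial_holder: Fixed to the worktop. Grey plastic, dark rubber floor, like the other holders. Origin on the worktop under its middle, z up; inner floor 3 mm above the origin. Smallest round tub: 36 mm inside, 44 mm outside, rim 18 mm above the worktop.
- spool_holder: Fixed to the worktop. Grey plastic, dark rubber floor, like the other holders. Origin on the worktop under its middle, z up; inner floor 3 mm above the origin. Widest round tub and lowest: 76 mm inside, 84 mm outside, rim 11 mm above the worktop.
- timer_holder: Fixed to the worktop. Grey plastic, dark rubber floor, like the other holders. Origin on the worktop under its middle, z up; inner floor 3 mm above the origin. Square plate 84 x 84 mm, x and y square to its sides; L-shaped brackets at the corners (4 mm thick, tops at 12 mm) make a 76 x 76 mm pocket, leaving the middle 50 mm of each side open for fingers.
- wash_bottle: Bystander to leave alone: white round bottle with screw cap, 70 mm across, 167 mm high, loose, at the back. Origin at the centre of its underside.
- tip_box: Bystander to leave alone: pipette-tip box with clear lid, 80 x 100 mm, 80 mm high, loose, at the back. Origin at the centre of its underside.
Not all that is in view belongs to the job. Leave any orange or turquoise look-alike of the sample_cup alone.

How it is judged (in metres and radians):
At the end, for the whole second after the job is handed in: The cup, vial, label roll and timer each lie within 12 mm (horizontally) of the middle of their own holder, underside less than 6 mm above the holder's foot (that is, on its 3 mm floor and not on a rim or bracket), tilted less than 0.1 rad, released and at rest (horizontal distance between sample_cup and cup_holder below 0.012 m and z of sample_cup in the frame of cup_holder below 0.006 m and angle between each of sample_cup, reagent_vial, label_spool, bench_timer's own z axis and vertical below 0.1 rad and linear speed of each of sample_cup, reagent_vial, label_spool, bench_timer below 0.02 m/s and contact force between each of sample_cup, reagent_vial, label_spool, bench_timer and the fingers below 0.05 N and horizontal distance between reagent_vial and vial_holder below 0.012 m and z of reagent_vial in the frame of vial_holder below 0.006 m and horizontal distance between label_spool and spool_holder below 0.012 m and z of label_spool in the frame of spool_holder below 0.006 m and horizontal distance between bench_timer and timer_holder below 0.012 m and z of bench_timer in the frame of timer_holder below 0.006 m); the robot touches nothing.
It fails at once if the sample cup tips over (leans more than 45 degrees) (angle between sample_cup's own z axis and vertical above 0.785 rad).
It fails at once if the reagent vial tips over (leans more than 45 degrees) (angle between reagent_vial's own z axis and vertical above 0.785 rad).
It fails at once if the white bottle is moved more than 20 mm from where it stood or knocked over (distance of wash_bottle from where it was at the start of the episode above 0.02 m or angle between wash_bottle's own z axis and vertical above 0.3 rad).
It fails at once if the tip box is moved more than 20 mm from where it stood or knocked over (distance of tip_box from where it was at the start of the episode above 0.02 m or angle between tip_box's own z axis and vertical above 0.3 rad).
It also fails if it takes over 96 s, if anything falls off the work surface, if the arm or the gripper's body presses on something with over 40 N, if the wrist force passes 120 N, or if a joint passes its speed limit or range.

## Working session

There is one attempt and no reset: what is moved stays moved. The work goes in short steps, Python scripts to look and compute and a shell command to move; the robot and the scene stay as the last step left them, time stands still between calls to the robot, and variables do not carry over. Pictures are saved under pics/ and viewed, at most 14 in all, crops included, and the job is handed in when it is done.

```bash
mkdir -p pics; ls; cat > h.py <<'E'
import numpy as np, cv2
from rig import status, capture, camera_info, ticket
def snap(n,f):
    p,d=capture(n); cv2.imwrite(f'pics/{f}.png',cv2.cvtColor(p,cv2.COLOR_RGB2BGR)); np.savez(f'{f}.npz',p=p,d=d); return p,d
def cam(n):
    i=camera_info(n); return np.array(i["K"]),np.array(i["camera_from_world"]),i
def ray(n,uv,z):
    K,T,_=cam(n); uv=np.atleast_2d(np.asarray(uv,float))
    c=np.linalg.inv(K)@np.c_[uv,np.ones(len(uv))].T; c=c*np.array([[1],[-1],[-1]])
    R=T[:3,:3];o=-R.T@T[:3,3];d=R.T@c
    return (o[:,None]+d*((z-o[2])/d[2])).T
def cloud(n,d):
    K,T,_=cam(n); v,u=np.mgrid[:d.shape[0],:d.shape[1]]
    c=np.stack([(u-K[0,2])/K[0,0]*d,-(v-K[1,2])/K[1,1]*d,-d],-1)
    return (c-T[:3,3])@T[:3,:3]
E
python3 - <<'E'
from h import *
for n in("scene","top"):
    p,d=snap(n,n+'0'); print(cam(n)); 
print(status.sense())
E
```

```text
pics
(array([[371.33095871,   0.        , 318.09516606],
       [  0.        , 371.33095871, 195.69662375],
       [  0.        ,   0.        ,   1.        ]]), array([[ 5.97483542e-01, -8.01591177e-01,  2.15639130e-02,
        -3.90534419e+02],
       [ 5.34560845e-01,  4.18203149e-01,  7.34405085e-01,
        -3.25128858e+02],
       [-5.97710733e-01, -4.27267728e-01,  6.78368756e-01,
        -6.00381604e+02],
       [ 0.00000000e+00,  0.00000000e+00,  0.00000000e+00,
         1.00000000e+00]]), {'K': array([[371.33095871,   0.        , 318.09516606],
       [  0.        , 371.33095871, 195.69662375],
       [  0.        ,   0.        ,   1.        ]]), 'camera_from_world': array([[ 5.97483542e-01, -8.01591177e-01,  2.15639130e-02,
        -3.90534419e+02],
       [ 5.34560845e-01,  4.18203149e-01,  7.34405085e-01,
        -3.25128858e+02],
       [-5.97710733e-01, -4.27267728e-01,  6.78368756e-01,
        -6.00381604e+02],
       [ 0.00000000e+00,  0.00000000e+00,  0.00000000e+00,
         1.00000000e+00]])})
(array([[465.84167237,   0.        , 323.37726903],
       [  0.        
[... 974 characters left out ...]
': array([-2.23423300e-01,  3.13417508e-01,  1.49833145e+00, -5.36333285e-06,
        1.33099901e+00, -2.23392515e-01]), 'dq': array([-1.83693517e-03,  7.24745173e-05, -2.61802004e-03,  1.38839478e-03,
       -1.12634204e-04,  2.42029127e-03]), 'tau': array([ 2.30574413e-03, -4.12899542e+01, -2.60142785e+01, -1.81123951e-04,
        3.02137116e-03,  1.15447833e-05]), 'eef_pos': array([ 5.24977570e+02, -1.97392861e-02,  4.04191347e+02]), 'ee_rot': array([-4.87421978e-04,  7.07117096e-01,  7.07096231e-01, -3.10020047e-04]), 'force': array([-0.65493537,  0.0017141 , -0.7747411 ]), 'wrist_torque': array([-0.00255662, -0.03276239, -0.00230289]), 'grip_force': 0.0, 'grip_width': 1.004195989619008}
```

View pics/top0.png

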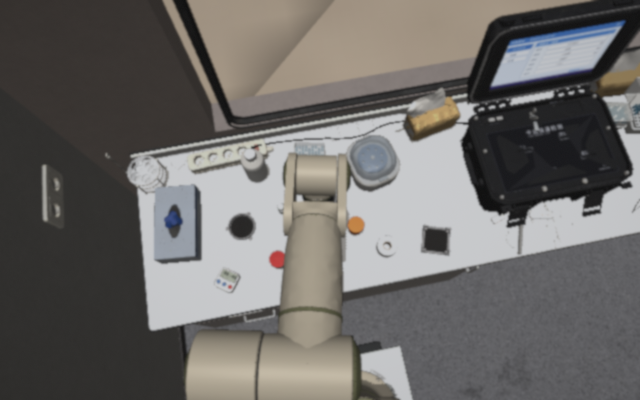

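View pics/scene0.png

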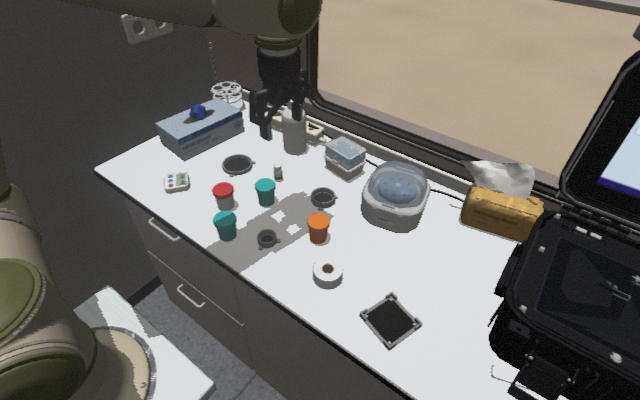

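```bash
python3 - <<'E'
from h import *
pts={'top':dict(timer=(227,280),spoolH=(241,226),red=(278,259),spool=(387,245),timerH=(436,239),orange=(355,225),vial=(281,208),bottle=(252,158),tip=(310,150)),
'scene':dict(timer=(177,182),spoolH=(238,164),red=(224,188),spool=(328,268),timerH=(390,320),orange=(318,221),vial=(278,167),cupH=(323,197),vialH=(267,239),teal1=(265,185),teal2=(226,218),bottle=(293,115),tip=(345,150))}
zz=dict(timer=19,spoolH=3,red=58,spool=30,timerH=3,orange=58,vial=50,cupH=3,vialH=3,teal1=58,teal2=58,bottle=167,tip=80)
for n in pts:
    d=np.load(n+'0.npz')['d']; C=cloud(n,d)
    for k,(u,v) in pts[n].items(): print(n,k,ray(n,(u,v),zz[k])[0].round(),'depth',C[v,u].round())
def crop(n,u0,v0,w,h,s):
    p=cv2.imread(f'pics/{n}0.png')[v0:v0+h,u0:u0+w]; return cv2.resize(p,None,fx=s,fy=s,interpolation=cv2.INTER_CUBIC)
cv2.imwrite('pics/c1.png',crop('scene',150,60,290,300,2)[:600])
cv2.imwrite('pics/c2.png',crop('top',140,130,320,170,2.5))
E
```

```text
top timer [426. 295.  19.] depth [427. 295.  18.]
top spoolH [585. 233.   3.] depth [584. 233.   6.]
top red [451. 135.  58.] depth [451. 135.  56.]
top spool [ 434. -188.   30.] depth [ 440. -193.   -0.]
top timerH [ 428. -343.    3.] depth [ 427. -341.    9.]
top orange [ 506. -105.   58.] depth [ 506. -105.   60.]
top vial [603. 101.  50.] depth [604. 101.  47.]
top bottle [729. 152. 167.] depth [731. 153. 163.]
top tip [759. -18.  80.] depth [760. -18.  77.]
scene timer [424. 286.  19.] depth [425. 287.  19.]
scene spoolH [589. 234.   3.] depth [589. 235.   3.]
scene red [456. 137.  58.] depth [456. 136.  59.]
scene spool [ 436. -187.   30.] depth [ 446. -180.   14.]
scene timerH [ 427. -340.    3.] depth [ 427. -340.    3.]
scene orange [ 508. -107.   58.] depth [ 506. -108.   60.]
scene vial [605.  96.  50.] depth [605.  96.  50.]
scene cupH [626. -36.   3.] depth [626. -36.   3.]
scene vialH [433. -18.   3.] depth [434. -18.   2.]
scene teal1 [525.  67.  58.] depth [526.  68.  57.]
scene teal2 [390.  59.  58.] depth [390.  59.  58.]
scene bottle [679. 103. 167.] depth [568.   8. 253.]
scene tip [741. -22.  80.] depth [738. -23.  82.]
```

View pics/c1.png

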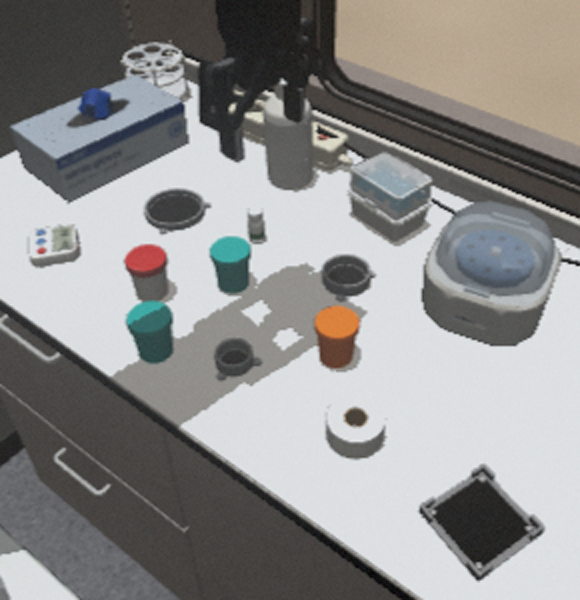

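View pics/c2.png

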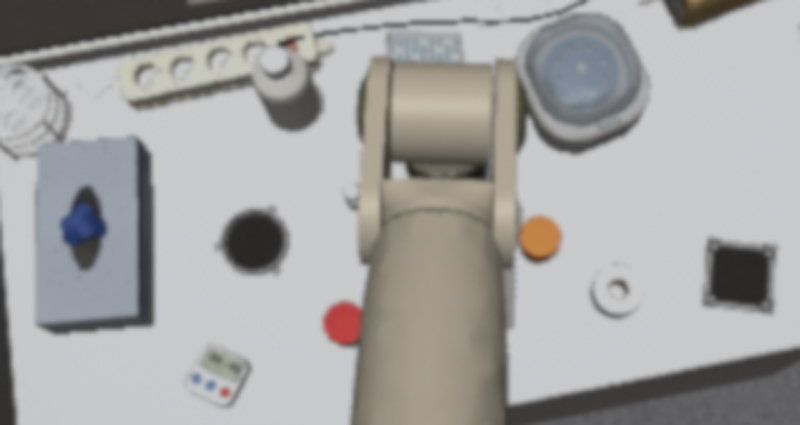

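```bash
cat >> h.py <<'E'
G=dict(timer=(425,290,12,24,48),spoolH=(587,234,6,16,55),red=(453,136,50,64,36),spool=(435,-188,22,36,42),timerH=(427,-341,7,17,60),orange=(507,-106,50,64,36),vial=(604,97,40,56,20),cupH=(626,-36,10,24,42),vialH=(433,-18,10,24,32),teal1=(525,67,50,64,36),teal2=(390,59,50,64,36))
def measure(tag,names=None,ns=('scene','top')):
    for n in ns:
        f=np.load(f'{n}{tag}.npz'); C=cloud(n,f['d']); p=f['p'].astype(int); dark=cv2.GaussianBlur(f['p'],(0,0),.6).max(2)<62
        for k in names or G:
            x,y,a,b,r=G[k]; m=(f['d']>0)&(np.hypot(C[...,0]-x,C[...,1]-y)<r)
            t=m&(C[...,2]>a)&(C[...,2]<b); q=C[t]
            if len(q)<8: print(n,k,'hidden',len(q)); continue
            (c,s,an)=cv2.minAreaRect(q[:,:2].astype(np.float32)); e=cv2.minEnclosingCircle(q[:,:2].astype(np.float32))
            o=f'{n:6}{k:7} n{len(q):4} zmed {np.median(q[:,2]):.0f} circ {np.round(e[0])} r{e[1]:.0f} rect {np.round(c)} {np.round(s)} {an:.0f}'
            if k[-1]=='H':
                v,u=np.nonzero(m&dark); 
                if len(u)>20:
                    w=ray(n,np.c_[u,v],3)[:,:2].astype(np.float32); R=cv2.minAreaRect(w); o+=f' floor mean{w.mean(0).round()} rect {np.round(R[0])} {np.round(R[1])} {R[2]:.0f}'
            print(o)
E
python3 -c "
from h import *
measure('0')"
```

```text
scene timer   n 367 zmed 18 circ [429. 297.] r39 rect [430. 297.] [63. 59.] 54
scene spoolH  n 191 zmed 10 circ [585. 230.] r45 rect [583. 232.] [86. 83.] 73
scene red     n 276 zmed 58 circ [453. 137.] r26 rect [453. 138.] [50. 48.] 82
scene spool   n 586 zmed 30 circ [ 435. -187.] r31 rect [ 435. -187.] [61. 60.] 12
scene timerH  n 178 zmed 12 circ [ 426. -340.] r58 rect [ 426. -341.] [84. 84.] 72 floor mean[ 426. -340.] rect [ 429. -341.] [68. 74.] 71
scene orange  n 341 zmed 59 circ [ 509. -107.] r25 rect [ 509. -108.] [48. 47.] 38
scene vial    n  50 zmed 49 circ [610. 102.] r11 rect [611. 102.] [19. 19.] 27
scene cupH    n 175 zmed 16 circ [618. -40.] r32 rect [620. -42.] [64. 59.] 37 floor mean[885. 196.] rect [905. 199.] [753.  36.] 40
scene vialH   n 157 zmed 17 circ [431. -21.] r23 rect [431. -21.] [44. 42.] 56 floor mean[803. 360.] rect [933. 512.] [1467.  138.] 51
scene teal1   n 267 zmed 58 circ [527.  68.] r26 rect [526.  68.] [49. 48.] 2
scene teal2   n 346 zmed 58 circ [389.  60.] r26 rect [388.  61.] [48. 49.] 84
top   timer   n 386 zmed 17 circ [429. 297.] r38 rect [429. 297.] [61. 60.] 53
top   spoolH  n 188 zmed 9 circ [586. 233.] r54 rect [581. 235.] [87. 92.] 51 floor mean[584. 232.] rect [585. 233.] [61. 64.] 81
top   red     n 214 zmed 58 circ [453. 137.] r25 rect [452. 140.] [43. 46.] 78
top   spool   n 285 zmed 30 circ [ 434. -187.] r31 rect [ 433. -187.] [58. 59.] 32
top   timerH  n 145 zmed 9 circ [ 425. -340.] r57 rect [ 419. -342.] [91. 97.] 71 floor mean[ 425. -341.] rect [ 426. -341.] [63. 63.] 71
top   orange  n 221 zmed 58 circ [ 509. -108.] r26 rect [ 509. -109.] [48. 51.] 77
top   vial    n  33 zmed 48 circ [608. 102.] r10 rect [608. 102.] [16. 17.] 79
top   cupH    n  12 zmed 17 circ [611. -67.] r12 rect [610. -68.] [ 5. 24.] 69
top vialH hidden 0
top teal1 hidden 0
top teal2 hidden 0
```

```bash
python3 - <<'E'
from h import *
f=np.load('scene0.npz'); C=cloud('scene',f['d']); 
m=(f['d']>0)&(abs(C[...,1])<30)&(abs(C[...,0]-525)<75)&(C[...,2]>150)&(C[...,2]<300)
for s in(-1,1):
    q=C[m&((C[...,0]-525)*s>0)]; print(s,len(q),np.percentile(q,[0,2,10,90,98,100],axis=0).round())
for n in('scene','top'):
    f=np.load(n+'0.npz'); C=cloud(n,f['d'])
    for nm,(x0,x1,y0,y1,z0,z1) in dict(box=(400,680,290,450,40,130),bottle=(650,800,90,220,40,160),tip=(670,830,-90,60,40,90)).items():
        q=C[(f['d']>0)&(C[...,0]>x0)&(C[...,0]<x1)&(C[...,1]>y0)&(C[...,1]<y1)&(C[...,2]>z0)&(C[...,2]<z1)]
        if len(q): print(n,nm,len(q),np.percentile(q,[1,50,99],axis=0).round().tolist(),cv2.boxPoints(cv2.minAreaRect(q[:,:2].astype(np.float32))).round().tolist())
E
```

```text
-1 307 [[450. -13. 244.]
 [451. -13. 247.]
 [452. -12. 255.]
 [481.   5. 298.]
 [485.   9. 299.]
 [489.  12. 300.]]
1 278 [[559. -13. 244.]
 [565. -13. 247.]
 [567. -12. 252.]
 [586.   8. 296.]
 [592.  11. 300.]
 [597.  12. 300.]]
scene box 1807 [[507.0, 348.0, 41.0], [587.0, 382.0, 75.0], [677.0, 448.0, 111.0]] [[503.0, 347.0], [679.0, 344.0], [681.0, 448.0], [505.0, 451.0]]
scene bottle 745 [[713.0, 122.0, 41.0], [726.0, 140.0, 90.0], [798.0, 181.0, 154.0]] [[700.0, 143.0], [786.0, 94.0], [813.0, 142.0], [726.0, 191.0]]
scene tip 1011 [[715.0, -64.0, 40.0], [738.0, -23.0, 78.0], [791.0, 34.0, 82.0]] [[709.0, -56.0], [782.0, -69.0], [799.0, 28.0], [726.0, 41.0]]
top box 2080 [[507.0, 349.0, 43.0], [592.0, 398.0, 75.0], [679.0, 449.0, 111.0]] [[503.0, 361.0], [679.0, 345.0], [688.0, 449.0], [512.0, 465.0]]
top bottle 529 [[713.0, 123.0, 41.0], [728.0, 152.0, 120.0], [797.0, 212.0, 157.0]] [[710.0, 217.0], [713.0, 114.0], [800.0, 117.0], [797.0, 219.0]]
top tip 391 [[740.0, -63.0, 73.0], [766.0, -18.0, 79.0], [794.0, 29.0, 86.0]] [[735.0, -60.0], [779.0, -69.0], [797.0, 25.0], [753.0, 34.0]]
```

```bash
python3 -m crank '[[0.33,-0.1,0.2,0,0,0,0],[0.66,-0.2,0.4,0,0,0,0],[1,-0.32,0.5,0,0,0,0]]' 60; python3 -m crank '[[0.33,-0.1,0.2,0,0,0,0],[0.66,-0.2,0.4,0,0,0,0],[1,-0.32,0.5,0,0,0,0]]'; python3 -m crank '[[0.33,-0.1,0.2,0,0,0.18,0],[0.66,-0.2,0.4,0,0,0.36,0],[0.97,-0.32,0.5,0,0,0.54,0],[0.97,-0.32,0.5,0,0,0.72,0],[0.97,-0.32,0.5,0,0,0.81,0],[0.97,-0.32,0.5,0,0,0.81,0],[0.97,-0.32,0.5,0,0,0.81,0]]'; python3 - <<'E'
from h import *
s=status.sense(); print(s['time_s'],s['eef_pos'],s['ee_rot'],s['joints'])
for n in('scene','top'): snap(n,n+'1')
measure('1')
E
```

```text
time_s: 0.4
eef_pos: [492.3, 100.9, 352.9]
ee_rot: [-0.001, 0.707, 0.707, -0.001]
force: [1.1, -0.1, -0.4]
grip_width: 1.0
grip_force: 0.0
time_s: 0.7
eef_pos: [460.2, 201.1, 303.0]
ee_rot: [-0.001, 0.707, 0.707, -0.001]
force: [0.3, 0.2, 0.2]
grip_width: 1.001
grip_force: 0.0
time_s: 1.4
eef_pos: [429.0, 296.9, 254.6]
ee_rot: [-0.0, 0.892, 0.451, -0.0]
force: [-0.3, 0.2, 0.2]
grip_width: 0.999
grip_force: 0.0
1.4 [429.0086259  296.89474382 254.5510845 ] [-2.08241469e-05  8.92344340e-01  4.51355227e-01 -1.95120049e-04] [3.80564277e-01 4.76116230e-01 1.68914391e+00 8.80990236e-06
 9.76724905e-01 1.01478869e+00]
scene timer   n 366 zmed 18 circ [431. 298.] r39 rect [431. 297.] [63. 58.] 53
scene spoolH  n 184 zmed 10 circ [581. 233.] r46 rect [584. 232.] [86. 82.] 71 floor mean[579. 244.] rect [582. 243.] [46. 45.] 38
scene red     n 279 zmed 58 circ [453. 137.] r26 rect [452. 137.] [48. 48.] 4
scene spool   n 584 zmed 30 circ [ 434. -187.] r31 rect [ 434. -187.] [61. 60.] 35
scene timerH  n 179 zmed 12 circ [ 426. -341.] r58 rect [ 426. -340.] [84. 84.] 71 floor mean[ 426. -340.] rect
[... 835 characters left out ...]
 zmed 9 circ [ 426. -340.] r57 rect [ 424. -344.] [90. 84.] 72 floor mean[ 426. -341.] rect [ 426. -341.] [63. 63.] 71
top   orange  n 224 zmed 58 circ [ 509. -107.] r25 rect [ 509. -107.] [48. 49.] 11
top   vial    n  35 zmed 49 circ [610. 102.] r11 rect [609. 102.] [21. 17.] 29
top   cupH    n  96 zmed 17 circ [618. -41.] r32 rect [617. -41.] [59. 59.] 78 floor mean[620. -42.] rect [620. -42.] [41. 36.] 79
top   vialH   n  67 zmed 17 circ [431. -18.] r25 rect [430. -22.] [42. 42.] 26 floor mean[431. -22.] rect [431. -22.] [21. 21.] 79
top   teal1   n 222 zmed 58 circ [526.  67.] r25 rect [526.  69.] [47. 49.] 79
top   teal2   n 240 zmed 58 circ [388.  61.] r25 rect [388.  60.] [49. 48.] 33
```

```bash
python3 -m crank '[[0,0,0.4,0,0,0,0],[0,0,0.7,0,0,0,0],[0,0,0.82,0,0,0,0],[0,0,0.82,0,0,0,0],[0,0,0.82,0,0,0,0],[0,0,0.82,0,0,0,0.4],[0,0,0.82,0,0,0,1],[0,0,0.82,0,0,0,1],[0,0,0.82,0,0,0,1],[0,0,0.82,0,0,0,1]]' 40;  python3 -m crank '[[0,0,-0.03,0,0,0,1],[0,0,-0.1,0,0,0,1],[0,0,-0.2,0,0,0,1],[0,0,-0.3,0,0,0,1],[0,0,-0.3,0,0,0,1]]'; python3 -c "
from h import *
snap('scene','scene2')
cv2.imwrite('pics/c3.png',cv2.resize(cv2.imread('pics/scene2.png')[100:230,100:280],None,fx=3,fy=3))"
```

```text
time_s: 2.5
eef_pos: [429.3, 297.2, 174.1]
ee_rot: [0.0, 0.893, 0.451, 0.001]
force: [-1.2, -1.4, 7.0]
grip_width: 0.71
grip_force: 43.3
time_s: 3.0
eef_pos: [429.4, 297.2, 204.5]
ee_rot: [0.0, 0.893, 0.451, 0.002]
force: [0.4, -0.1, -1.2]
grip_width: 0.71
grip_force: 43.8
```

View pics/c3.png

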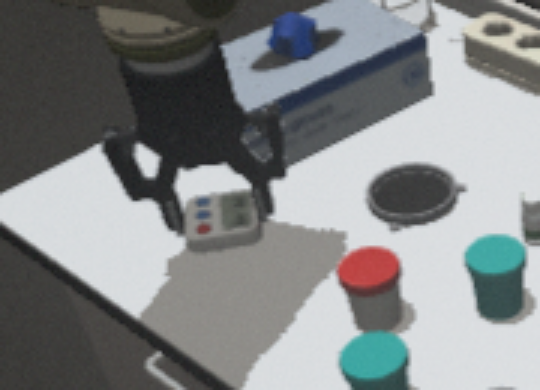

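```bash
python3 -m crank '[[0,0,-0.2,0,0,-0.15,1],[0,0,-0.4,0,0,-0.3,1],[0,0,-0.6,0,0,-0.45,1],[0,0,-0.8,0,0,-0.6,1],[0,0,-0.9,0,0,-0.75,1],[0,0,-0.9,0,0,-0.81,1],[0,0,-0.9,0,0,-0.81,1]]'; 
python3 -m crank '[[-0.2,0,0,0,0,0,1],[-0.6,0,0,0,0,0,1],[-1,0,0,0,0,0,1]]'
python3 -m crank '[[-0.4,0,0,0,0,0,1],[-0.8,0,0,0,0,0,1],[-1,0,0,0,0,0,1]]'
python3 -m crank '[[-0.4,0,0,0,0,0,1],[-0.8,0,0,0,0,0,1],[-1,0,0,0,0,0,1]]'
python3 -m crank '[[-0.4,0,0,0,0,0,1],[-0.8,0,0,0,0,0,1],[-1,0,0,0,0,0,1]]'
python3 -m crank '[[-0.4,0,0,0,0,0,1],[-0.8,0,0,0,0,0,1],[-1,0,0,0,0,0,1]]'
python3 -m crank '[[-0.4,0,0,0,0,0.1,1],[-0.8,0,0,0,0,0.2,1],[-1,0,0.2,0,0,0.3,1],[-1,-0.03,0.4,0,0,0.42,1],[-1,-0.03,0.4,0,0,0.42,1],[-1,-0.03,0.4,0,0,0.42,1]]'
python3 -c "
from h import *
s=status.sense();print(s['eef_pos'],s['ee_rot'],s['joints'])"
```

```text
time_s: 3.75
eef_pos: [428.9, 296.9, 292.6]
ee_rot: [-0.0, 0.707, 0.707, -0.0]
force: [-1.0, -0.4, -0.6]
grip_width: 0.712
grip_force: 43.8
time_s: 4.05
eef_pos: [428.6, 196.1, 292.1]
ee_rot: [-0.0, 0.707, 0.707, -0.0]
force: [1.4, 0.1, 0.4]
grip_width: 0.705
grip_force: 43.8
time_s: 4.35
eef_pos: [428.8, 94.7, 292.3]
ee_rot: [-0.0, 0.708, 0.706, -0.0]
force: [0.4, -0.0, -0.5]
grip_width: 0.709
grip_force: 43.8
time_s: 4.65
eef_pos: [428.8, -5.3, 292.4]
ee_rot: [-0.0, 0.708, 0.706, -0.0]
force: [0.6, 0.6, -1.7]
grip_width: 0.711
grip_force: 43.8
time_s: 4.95
eef_pos: [428.8, -105.5, 292.4]
ee_rot: [-0.0, 0.708, 0.706, -0.0]
force: [0.8, 0.4, -0.8]
grip_width: 0.71
grip_force: 43.8
time_s: 5.25
eef_pos: [428.7, -205.6, 292.3]
ee_rot: [-0.0, 0.708, 0.706, -0.0]
force: [0.7, 0.5, -1.3]
grip_width: 0.706
grip_force: 43.8
time_s: 5.85
eef_pos: [426.1, -302.8, 252.8]
ee_rot: [-0.0, 0.813, 0.582, -0.0]
force: [-0.1, 0.2, -0.2]
grip_width: 0.709
grip_force: 43.8
[ 426.09777474 -302.80488053  252.7904953 ] [-4.42372942e-04  8.13095887e-01  5.82129610e-01 -1.80472933e-05] [-8.42207009e-01  4.80670339e-01  1.68732642e+00  7.10827706e-05
  9.74479423e-01 -5.14141529e-01]
```

```bash
python3 -m crank '[[-0.2,0.07,0.1,0,0,0,1],[-0.36,0.124,0.3,0,0,0,1],[-0.36,0.124,0.5,0,0,0,1],[-0.36,0.124,0.5,0,0,0,1],[-0.36,0.124,0.5,0,0,0,1]]'
python3 - <<'E'
from h import *
p,d=snap('scene','scene3'); C=cloud('scene',d)
q=C[(d>0)&(p.min(2)>110)&(np.hypot(C[...,0]-426,C[...,1]+340)<50)&(C[...,2]>38)&(C[...,2]<52)]
print(len(q),np.median(q[:,2]),cv2.minAreaRect(q[:,:2].astype(np.float32)))
cv2.imwrite('pics/c4.png',cv2.resize(cv2.imread('pics/scene3.png')[180:380,300:500],None,fx=3,fy=3))
E
```

```text
time_s: 6.35
eef_pos: [426.5, -340.8, 203.9]
ee_rot: [0.001, 0.813, 0.582, 0.0]
force: [-0.2, -0.5, -0.4]
grip_width: 0.712
grip_force: 43.8
274 47.05480272467878 ((425.9291076660156, -352.33251953125), (45.93526840209961, 64.82770538330078), 55.78469467163086)
```

View pics/c4.png

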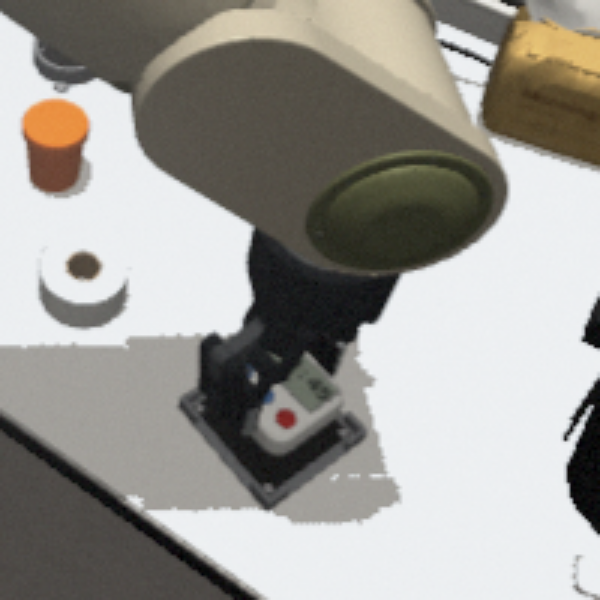

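```bash
python3 - <<'E'
from h import *
f=np.load('scene3.npz');p,d=f['p'],f['d']; C=cloud('scene',d)
q=C[(d>0)&(p.min(2)>100)&(np.hypot(C[...,0]-426,C[...,1]+340)<50)&(C[...,2]>44)&(C[...,2]<52)]
a=(q[:,:2]-[426.3,-340.6])@np.array([[.329,.944],[.944,-.329]]).T
print(np.percentile(a,[0,1,3,50,97,99,100],axis=0).round(1), np.percentile(q[:,2],[5,50,95]))
E
```

```text
[[-29.3 -30.1]
 [-29.2 -29.2]
 [-28.4 -27.9]
 [-17.3  -4.9]
 [  5.1  28.1]
 [ 14.3  29.4]
 [ 16.1  37.3]] [44.86325226 47.15805069 49.31033243]
```

```bash
python3 -m crank '[[0,0,0.1,0,0,0,1],[0,0,0.2,0,0,0,1],[0,0,0.25,0,0,0,1],[0,0,0.25,0,0,0,1],[0,0,0.25,0,0,0,1]]';python3 -m crank '[[0,0,0,0,0,0,0.5],[0,0,0,0,0,0,0],[0,0,0,0,0,0,0],[0,0,0,0,0,0,0],[0,0,-0.1,0,0,0,0],[0,0,-0.4,0,0,0,0],[0,0,-0.8,0,0,0,0],[0,0,-0.8,0,0,-0.18,0],[0,0,-0.8,0,0,-0.36,0],[0,0,-0.8,0,0,-0.42,0],[0,0,-0.8,0,0,-0.42,0]]'
python3 - <<'E'
from h import *
p,d=snap('scene','scene4'); C=cloud('scene',d)
q=C[(d>0)&(p.min(2)>80)&(np.hypot(C[...,0]-426,C[...,1]+340)<50)&(C[...,2]>16)&(C[...,2]<30)]
print(len(q),np.percentile(q[:,2],[10,50,90]),cv2.minAreaRect(q[:,:2].astype(np.float32)))
print(status.sense()['eef_pos'],status.sense()['ee_rot']); measure('4',['spool','cupH','vialH','vial'],['scene'])
E
```

```text
time_s: 6.9
eef_pos: [426.1, -341.1, 177.4]
ee_rot: [-0.0, 0.814, 0.581, 0.0]
force: [0.8, -0.8, -1.8]
grip_width: 0.71
grip_force: 44.2
time_s: 8.0
eef_pos: [426.1, -341.1, 258.4]
ee_rot: [0.0, 0.707, 0.707, -0.0]
force: [-0.4, -0.5, -0.3]
grip_width: 0.998
grip_force: 0.0
600 [18.82258674 20.69679865 22.51924815] ((426.2368469238281, -340.2076416015625), (59.777767181396484, 61.756229400634766), 70.9061279296875)
[ 426.0705627  -341.07784062  258.27866445] [ 3.09519194e-04  7.07552712e-01  7.06660501e-01 -3.00317667e-05]
scene spool   n 583 zmed 30 circ [ 434. -188.] r31 rect [ 434. -187.] [61. 60.] 7
scene cupH    n 180 zmed 17 circ [619. -40.] r32 rect [620. -42.] [60. 61.] 85
scene vialH   n 159 zmed 17 circ [431. -21.] r23 rect [431. -21.] [45. 42.] 63
scene vial    n  48 zmed 49 circ [610. 102.] r11 rect [610. 102.] [20. 17.] 17
```

```bash
python3 -m crank '[[0.4,0.04,0,0,0,0,0],[0.77,0.04,0,0,0,0,0]]'; python3 -m crank '[[0.4,0.04,0,0,0,0,0],[0.77,0.04,0,0,0,0,0],[0.77,0.04,0.3,0,0,0,0],[0.77,0.04,0.5,0,0,0,0],[0.77,0.04,0.73,0,0,0,0],[0.77,0.04,0.73,0,0,0,0],[0.77,0.04,0.73,0,0,0,0],[0.77,0.04,0.73,0,0,0,0.2]]'
python3 -m crank '[[0,0,0,0,0,0,0.4],[0,0,0,0,0,0,1],[0,0,0,0,0,0,1],[0,0,0,0,0,0,1],[0,0,-0.05,0,0,0,1],[0,0,-0.2,0,0,0,1],[0,0,-0.5,0,0,0,1],[0,0,-0.9,0,0,0,1],[0,0,-0.9,0,0,0,1]]' 40
```

```text
time_s: 8.25
eef_pos: [430.0, -263.3, 257.8]
ee_rot: [0.0, 0.708, 0.706, 0.0]
force: [-0.5, 0.1, 0.9]
grip_width: 1.001
grip_force: 0.0
time_s: 9.05
eef_pos: [434.4, -187.4, 185.9]
ee_rot: [0.001, 0.707, 0.707, 0.0]
force: [0.5, 0.6, -0.1]
grip_width: 0.861
grip_force: 0.0
time_s: 9.95
eef_pos: [434.8, -187.5, 279.4]
ee_rot: [0.004, 0.707, 0.707, 0.001]
force: [0.3, -0.0, -0.9]
grip_width: 0.682
grip_force: 43.4
```

```bash
python3 -m crank '[[0.2,0.08,0,0,0,0,1],[0.5,0.18,0,0,0,0,1],[0.84,0.3,0,0,0,0,1]]'
python3 -m crank '[[0.4,0.14,0,0,0,0,1],[0.84,0.3,0,0,0,0,1]]'
python3 -m crank '[[0.4,0.14,0,0,0,0,1],[0.84,0.3,0,0,0,0,1]]'
python3 -m crank '[[0.4,0.14,0,0,0,0,1],[0.84,0.3,0,0,0,0,1]]'
python3 -m crank '[[0.4,0.14,0,0,0,0,1],[0.7,0.25,0,0,0,0,1],[0.84,0.3,0.2,0,0,0,1],[0.84,0.3,0.5,0,0,0,1],[0.84,0.3,0.6,0,0,0,1],[0.84,0.3,0.6,0,0,0,1],[0.84,0.3,0.6,0,0,0,1]]'
python3 - <<'E'
from h import *
for n in('scene','top'):
    p,d=snap(n,n+'5'); C=cloud(n,d)
    q=C[(d>0)&(p.min(2)>100)&(np.hypot(C[...,0]-584,C[...,1]-232)<45)&(C[...,2]>30)&(C[...,2]<80)]
    if len(q): print(len(q),np.percentile(q[:,2],[1,50,99]),cv2.minAreaRect(q[:,:2].astype(np.float32)))
cv2.imwrite('pics/c5.png',cv2.resize(cv2.imread('pics/scene5.png')[80:230,150:330],None,fx=3.5,fy=3.5))
print(status.sense()['eef_pos'])
E
```

```text
time_s: 10.25
eef_pos: [464.1, -102.5, 274.7]
ee_rot: [0.0, 0.708, 0.707, -0.0]
force: [0.6, -0.5, -1.2]
grip_width: 0.687
grip_force: 43.4
time_s: 10.45
eef_pos: [494.2, -17.8, 274.7]
ee_rot: [0.0, 0.708, 0.707, -0.0]
force: [1.0, -0.9, -1.2]
grip_width: 0.687
grip_force: 43.4
time_s: 10.65
eef_pos: [524.2, 66.6, 274.6]
ee_rot: [-0.0, 0.707, 0.707, -0.0]
force: [1.3, -0.5, -0.9]
grip_width: 0.684
grip_force: 43.4
time_s: 10.85
eef_pos: [554.2, 150.6, 274.6]
ee_rot: [-0.0, 0.707, 0.707, -0.0]
force: [0.4, -0.6, -0.5]
grip_width: 0.684
grip_force: 43.4
time_s: 11.55
eef_pos: [584.4, 232.6, 215.8]
ee_rot: [0.0, 0.707, 0.707, 0.001]
force: [-0.3, -0.2, -0.7]
grip_width: 0.683
grip_force: 43.4
173 [46.69163381 60.00813926 72.17753226] ((587.026611328125, 228.9261474609375), (63.88509750366211, 52.648895263671875), 36.683616638183594)
[584.45623678 232.66480731 216.30746319]
```

View pics/c5.png

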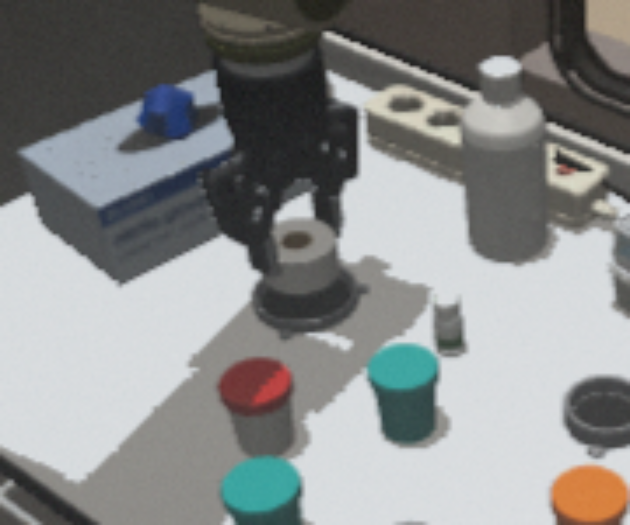

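```bash
python3 -m crank '[[0,0,0.1,0,0,0,1],[0,0,0.2,0,0,0,1],[0,0,0.27,0,0,0,1],[0,0,0.27,0,0,0,1],[0,0,0.27,0,0,0,1]]';python3 -m crank '[[0,0,0,0,0,0,0.2],[0,0,0,0,0,0,0],[0,0,0,0,0,0,0],[0,0,-0.1,0,0,0,0],[0,0,-0.4,0,0,0,0],[0,0,-0.9,0,0,0,0],[0,0,-0.9,0,0,0,0]]'
python3 - <<'E'
from h import *
p,d=snap('scene','scene6'); C=cloud('scene',d)
q=C[(d>0)&(p.min(2)>80)&(np.hypot(C[...,0]-584,C[...,1]-232)<45)&(C[...,2]>24)&(C[...,2]<45)]
print(len(q),np.percentile(q[:,2],[10,50,90]),cv2.minAreaRect(q[:,:2].astype(np.float32)))
print(status.sense()['eef_pos'],status.sense()['ee_rot']); measure('6',['red','cupH','vialH','vial'],['scene'])
E
```

```text
time_s: 12.15
eef_pos: [584.0, 232.9, 188.5]
ee_rot: [-0.0, 0.707, 0.707, -0.0]
force: [-5.4, -2.0, 12.8]
grip_width: 0.693
grip_force: 46.2
time_s: 12.85
eef_pos: [585.1, 233.2, 285.1]
ee_rot: [0.003, 0.707, 0.707, 0.005]
force: [0.1, 0.0, 0.9]
grip_width: 1.0
grip_force: 0.0
259 [28.79331823 33.21314201 34.81232856] ((583.0174560546875, 232.93707275390625), (60.5425910949707, 57.758811950683594), 44.30043029785156)
[584.54973755 233.03706286 281.69239575] [0.00202742 0.7070714  0.70713294 0.00299011]
scene red     n 275 zmed 58 circ [454. 136.] r26 rect [453. 137.] [50. 48.] 35
scene cupH    n 179 zmed 17 circ [620. -42.] r31 rect [619. -42.] [60. 60.] 69
scene vialH   n 156 zmed 17 circ [431. -21.] r23 rect [431. -21.] [42. 44.] 28
scene vial    n  50 zmed 49 circ [610. 102.] r11 rect [610. 102.] [18. 19.] 25
```

```bash
python3 -m crank '[[-0.25,-0.33,0,0,0,0,0],[-0.5,-0.66,0,0,0,0,0]]'; python3 -m crank '[[-0.25,-0.33,0,0,0,0,0],[-0.46,-0.66,0,0,0,0,0],[-0.46,-0.66,0,0,0,0,0],[-0.46,-0.66,0.3,0,0,0,0],[-0.46,-0.66,0.6,0,0,0,0],[-0.46,-0.66,0.73,0,0,0,0],[-0.46,-0.66,0.73,0,0,0,0],[-0.46,-0.66,0.73,0,0,0,0]]' 30
python3 -m crank '[[0,0,0,0,0,0,0.2],[0,0,0,0,0,0,0.3],[0,0,0,0,0,0,0.4],[0,0,0,0,0,0,1],[0,0,0,0,0,0,1],[0,0,0,0,0,0,1],[0,0,0,0,0,0,1]]'; python3 -m crank '[[0,0,-0.05,0,0,0,1],[0,0,-0.15,0,0,0,1],[0,0,-0.3,0,0,0,1],[0,0,-0.3,0,0,0,1],[0,0,-0.3,0,0,0,1]]' 
python3 - <<'E'
from h import *
snap('scene','scene7')
cv2.imwrite('pics/c7.png',cv2.resize(cv2.imread('pics/scene7.png')[100:260,150:330],None,fx=3,fy=3))
E
```

```text
time_s: 13.1
eef_pos: [516.9, 182.5, 276.6]
ee_rot: [-0.0, 0.707, 0.707, -0.001]
force: [0.7, -0.8, 0.2]
grip_width: 1.001
grip_force: 0.0
time_s: 13.9
eef_pos: [452.4, 137.0, 204.9]
ee_rot: [0.0, 0.707, 0.707, 0.0]
force: [0.4, 0.4, 0.0]
grip_width: 1.005
grip_force: 0.0
time_s: 14.6
eef_pos: [452.3, 136.9, 205.4]
ee_rot: [0.0, 0.707, 0.707, 0.0]
force: [0.2, 0.2, 5.1]
grip_width: 0.571
grip_force: 30.1
time_s: 15.1
eef_pos: [452.0, 136.9, 234.9]
ee_rot: [0.0, 0.707, 0.707, 0.0]
force: [0.3, -0.3, -0.4]
grip_width: 0.575
grip_force: 31.1
```

View pics/c7.png

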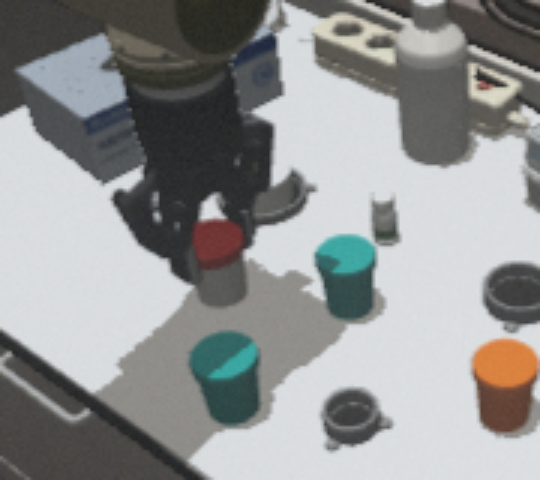

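```bash
python3 -m crank '[[0,0,-0.2,0,0,0,1],[0,0,-0.5,0,0,0,1],[0,0,-0.7,0,0,0,1],[0,0,-0.7,0,0,0,1]]' 
python3 -m crank '[[-0.1,0.1,0,0,0,0,1],[-0.3,0.3,0,0,0,0,1],[-0.5,0.5,0,0,0,0,1],[-0.7,0.7,0,0,0,0,1],[-0.89,0.84,0,0,0,0,1]]'
python3 -m crank '[[-0.2,0.2,0,0,0,0,1],[-0.4,0.4,0,0,0,0,1],[-0.6,0.6,0,0,0,0,1],[-0.8,0.75,0,0,0,0,1],[-0.89,0.84,0,0,0,0,1],[-0.89,0.84,0.2,0,0,0,1],[-0.89,0.84,0.4,0,0,0,1],[-0.89,0.84,0.6,0,0,0,1],[-0.89,0.84,0.7,0,0,0,1],[-0.89,0.84,0.7,0,0,0,1],[-0.89,0.84,0.7,0,0,0,1]]'
python3 - <<'E'
from h import *
p,d=snap('scene','scene8'); C=cloud('scene',d); p=p.astype(int)
q=C[(d>0)&(p[...,0]>2*p[...,1])&(p[...,0]>60)&(np.hypot(C[...,0]-619,C[...,1]+41)<45)]
print(len(q),np.percentile(q[:,2],[10,50,90]),cv2.minAreaRect(q[:,:2].astype(np.float32)),status.sense()['eef_pos'])
cv2.imwrite('pics/c8.png',cv2.resize(cv2.imread('pics/scene8.png')[100:260,240:420],None,fx=3,fy=3))
E
```

```text
time_s: 15.55
eef_pos: [452.4, 137.0, 306.3]
ee_rot: [0.001, 0.707, 0.707, 0.001]
force: [-0.5, 0.5, -0.5]
grip_width: 0.57
grip_force: 31.4
time_s: 16.05
eef_pos: [537.3, 46.0, 302.7]
ee_rot: [-0.001, 0.707, 0.707, -0.001]
force: [0.5, 0.4, -0.2]
grip_width: 0.573
grip_force: 31.4
time_s: 17.15
eef_pos: [620.3, -41.4, 234.7]
ee_rot: [0.0, 0.707, 0.707, -0.0]
force: [0.5, -0.4, -0.1]
grip_width: 0.567
grip_force: 31.4
104 [87.12994216 88.13003591 89.59066261] ((624.5904541015625, -49.063106536865234), (44.645957946777344, 24.131444931030273), 35.7457160949707) [620.34990641 -41.36045971 235.30045769]
```

View pics/c8.png

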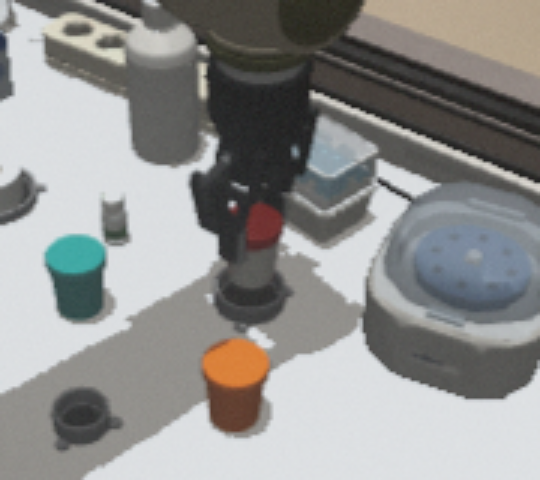

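```bash
python3 -m crank '[[0,-0.01,0.1,0,0,0,1],[0,-0.01,0.2,0,0,0,1],[0,-0.01,0.26,0,0,0,1],[0,-0.01,0.26,0,0,0,1],[0,-0.01,0.26,0,0,0,1]]';python3 -m crank '[[0,0,0,0,0,0,0.3],[0,0,0,0,0,0,0.1],[0,0,0,0,0,0,0.1],[0,0,0,0,0,0,0.1],[0,0,-0.1,0,0,0,0.1],[0,0,-0.5,0,0,0,0.1],[0,0,-0.9,0,0,0,0.1],[0,0,-0.9,0,0,0,0.1]]'
python3 - <<'E'
from h import *
p,d=snap('scene','scene9'); C=cloud('scene',d); p=p.astype(int)
q=C[(d>0)&(p[...,0]>2*p[...,1])&(p[...,0]>60)&(np.hypot(C[...,0]-619,C[...,1]+41)<45)&(C[...,2]>56)]
print(len(q),np.percentile(q[:,2],[10,50,90]),cv2.minEnclosingCircle(q[:,:2].astype(np.float32)),status.sense()['eef_pos'])
measure('9',['vialH','vial'],['scene'])
E
```

```text
time_s: 17.7
eef_pos: [619.0, -41.0, 208.3]
ee_rot: [-0.0, 0.707, 0.707, -0.0]
force: [-0.4, 0.5, -0.9]
grip_width: 0.571
grip_force: 31.7
time_s: 18.5
eef_pos: [619.8, -41.2, 305.3]
ee_rot: [0.005, 0.707, 0.707, 0.003]
force: [0.2, -0.3, 0.1]
grip_width: 0.9
grip_force: 0.0
156 [60.44490554 61.73685052 63.29089518] ((616.4002685546875, -40.35787582397461), 22.68575668334961) [619.35036788 -41.09803023 302.16896354]
scene vialH   n 160 zmed 17 circ [430. -21.] r23 rect [431. -21.] [43. 43.] 13 floor mean[1061.  643.] rect [849. 383.] [1159.  174.] 51
scene vial    n  53 zmed 49 circ [610. 101.] r11 rect [609. 102.] [20. 19.] 72
```

```bash
python3 -m crank '[[0.35,-0.03,0,0,0,0,0.2],[0.72,-0.05,0,0,0,0,0.45]]' 25; python3 -m crank '[[0.35,-0.03,0,0,0,0,0.45],[0.71,-0.05,0,0,0,0,0.45],[0.71,-0.05,0.2,0,0,0,0.45],[0.71,-0.05,0.3,0,0,0,0.45],[0.71,-0.05,0.3,0,0,0,0.45]]'
python3 -c "
from h import *
p,d=snap('scene','scene10');print(status.sense()['eef_pos']);measure('10',['vial'],['scene'])"
```

```text
time_s: 18.75
eef_pos: [613.7, 31.0, 298.0]
ee_rot: [-0.001, 0.708, 0.706, -0.0]
force: [0.7, 0.5, 0.2]
grip_width: 0.648
grip_force: 0.0
time_s: 19.25
eef_pos: [608.7, 101.5, 266.6]
ee_rot: [-0.001, 0.707, 0.707, -0.002]
force: [-0.4, 0.1, -0.0]
grip_width: 0.549
grip_force: 0.0
[609.06283055 101.24435066 267.87973337]
scene vial    n  50 zmed 48 circ [611. 101.] r12 rect [612. 102.] [21. 19.] 27
```

```bash
python3 -m crank '[[0.005,0.01,0.2,0,0,0,0.45],[0.005,0.01,0.45,0,0,0,0.45],[0.005,0.01,0.65,0,0,0,0.45],[0.005,0.01,0.74,0,0,0,0.45],[0.005,0.01,0.74,0,0,0,0.45],[0.005,0.01,0.74,0,0,0,0.55],[0.005,0.01,0.74,0,0,0,0.65],[0.005,0.01,0.74,0,0,0,0.7],[0.005,0.01,0.74,0,0,0,1],[0.005,0.01,0.74,0,0,0,1],[0.005,0.01,0.74,0,0,0,1],[0.005,0.01,0.74,0,0,0,1]]'; python3 -m crank '[[0,0,-0.05,0,0,0,1],[0,0,-0.15,0,0,0,1],[0,0,-0.3,0,0,0,1],[0,0,-0.3,0,0,0,1],[0,0,-0.3,0,0,0,1]]' 
python3 - <<'E'
from h import *
snap('scene','scene11'); 
cv2.imwrite('pics/c11.png',cv2.resize(cv2.imread('pics/scene11.png')[80:220,200:380],None,fx=3.5,fy=3.5))
E
```

```text
time_s: 20.5
eef_pos: [610.2, 102.4, 195.6]
ee_rot: [0.0, 0.707, 0.707, 0.0]
force: [-1.5, 0.1, 6.3]
grip_width: 0.242
grip_force: 24.4
time_s: 21.0
eef_pos: [610.1, 102.4, 225.3]
ee_rot: [0.0, 0.707, 0.707, 0.0]
force: [0.4, -0.4, -0.1]
grip_width: 0.239
grip_force: 24.5
```

View pics/c11.png

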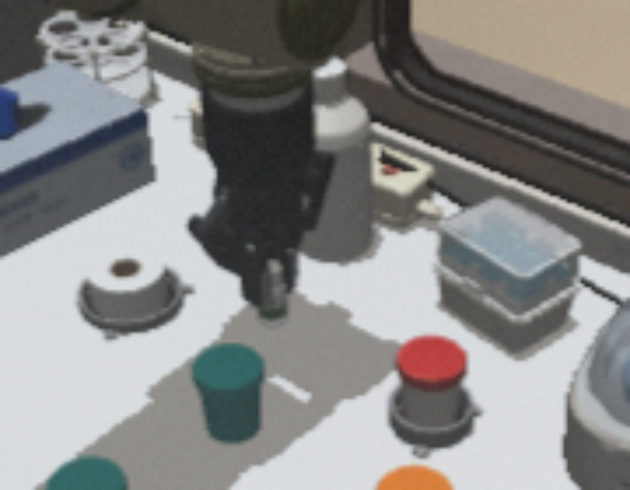

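```bash
python3 -m crank '[[0,0,-0.2,0,0,0,1],[0,0,-0.5,0,0,0,1],[0,0,-0.7,0,0,0,1],[0,0,-0.7,0,0,0,1]]' 
python3 -m crank '[[-0.1,-0.1,0,0,0,0,1],[-0.25,-0.35,0,0,0,0,1],[-0.4,-0.6,0,0,0,0,1],[-0.62,-0.9,0,0,0,0,1]]'
python3 -m crank '[[-0.2,-0.3,0,0,0,0,1],[-0.4,-0.6,0,0,0,0,1],[-0.55,-0.8,0,0,0,0,1],[-0.62,-0.89,0,0,0,0,1],[-0.62,-0.89,0.2,0,0,0,1],[-0.62,-0.89,0.4,0,0,0,1],[-0.62,-0.89,0.6,0,0,0,1],[-0.62,-0.89,0.7,0,0,0,1],[-0.62,-0.89,0.7,0,0,0,1],[-0.62,-0.89,0.7,0,0,0,1]]'
python3 - <<'E'
from h import *
snap('scene','scene12');print(status.sense()['eef_pos'])
cv2.imwrite('pics/c12.png',cv2.resize(cv2.imread('pics/scene12.png')[150:290,190:350],None,fx=3.5,fy=3.5))
E
```

```text
time_s: 21.45
eef_pos: [610.4, 102.5, 297.0]
ee_rot: [0.002, 0.707, 0.707, 0.002]
force: [0.5, -1.0, -0.6]
grip_width: 0.241
grip_force: 24.6
time_s: 21.85
eef_pos: [518.9, 40.3, 293.0]
ee_rot: [-0.001, 0.707, 0.707, -0.001]
force: [1.5, -0.9, 0.8]
grip_width: 0.236
grip_force: 24.6
time_s: 22.85
eef_pos: [431.4, -21.5, 225.0]
ee_rot: [0.0, 0.707, 0.707, 0.0]
force: [0.1, 0.3, -0.4]
grip_width: 0.243
grip_force: 24.6
[431.4300901  -21.57510336 225.25300391]
```

View pics/c12.png

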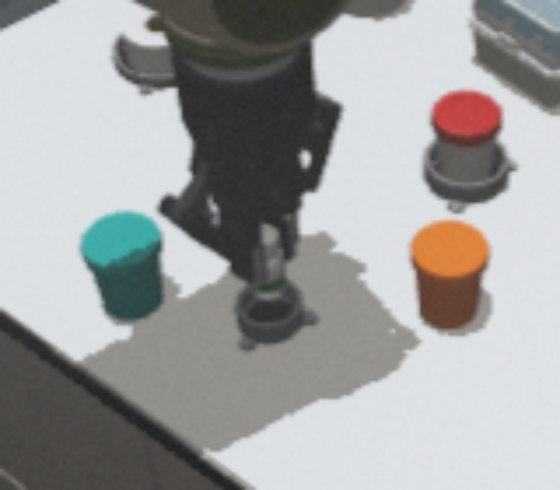

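Vial sits upright over its tub; lower, release gently, rise.

```bash
python3 -m crank '[[0,0,0.1,0,0,0,1],[0,0,0.2,0,0,0,1],[0,0,0.26,0,0,0,1],[0,0,0.26,0,0,0,1],[0,0,0.26,0,0,0,1]]';python3 -m crank '[[0,0,0,0,0,0,0.65],[0,0,0,0,0,0,0.5],[0,0,0,0,0,0,0.3],[0,0,0,0,0,0,0.3],[0,0,-0.1,0,0,0,0.3],[0,0,-0.4,0,0,0,0.3],[0,0,-0.9,0,0,0,0.3],[0,0,-0.9,0,0,0,0.3]]'
python3 -m crank '[[0,0,-0.5,0,0,0,0.3],[0,0,-0.5,0,0,0,0.3],[0,0,-0.5,0,0,0,0.3],[0,0,-0.5,0,0,0,0.3]]'
python3 - <<'E'
from h import *
p,d=snap('scene','scene13'); C=cloud('scene',d)
for k,x,y,a,b,r in(('vial',431,-21.5,40,62,20),('cup',619.3,-41.5,54,70,35),('spool',584.5,232.5,25,42,42),('timer',426,-340.5,15,28,46),('bottle',735,150,40,160,60)):
    m=(d>0)&(np.hypot(C[...,0]-x,C[...,1]-y)<r)&(C[...,2]>a)&(C[...,2]<b);q=C[m]
    print(k,len(q),np.percentile(q[:,2],[10,50,90]).round(1),np.round(cv2.minEnclosingCircle(q[:,:2].astype(np.float32))[0],1))
print(status.sense()['eef_pos'],status.sense()['time_s'])
cv2.imwrite('pics/c13.png',cv2.resize(cv2.imread('pics/scene13.png')[60:360,130:450],None,fx=2,fy=2)[:600])
E
```

```text
time_s: 23.4
eef_pos: [431.0, -21.6, 198.3]
ee_rot: [-0.0, 0.707, 0.707, -0.0]
force: [-0.5, 0.2, -1.2]
grip_width: 0.234
grip_force: 26.3
time_s: 24.2
eef_pos: [432.0, -21.8, 294.3]
ee_rot: [0.005, 0.707, 0.707, 0.002]
force: [0.8, -0.2, -0.8]
grip_width: 0.7
grip_force: 0.0
time_s: 24.6
eef_pos: [430.8, -21.5, 338.0]
ee_rot: [-0.001, 0.707, 0.707, -0.0]
force: [0.5, 0.5, 0.8]
grip_width: 0.699
grip_force: 0.0
vial 80 [43.3 52.2 53.6] [430.1 -21.7]
cup 246 [58.2 61.4 63. ] [618.8 -39.6]
spool 32 [32.1 33.6 34.8] [586.  232.9]
timer 947 [18.9 21.  22.8] [ 425.8 -339.8]
bottle 851 [ 53.4 105.1 139.7] [752.7 152.1]
[430.8379475  -21.53890479 337.77435858] 24.65
```

View pics/c13.png

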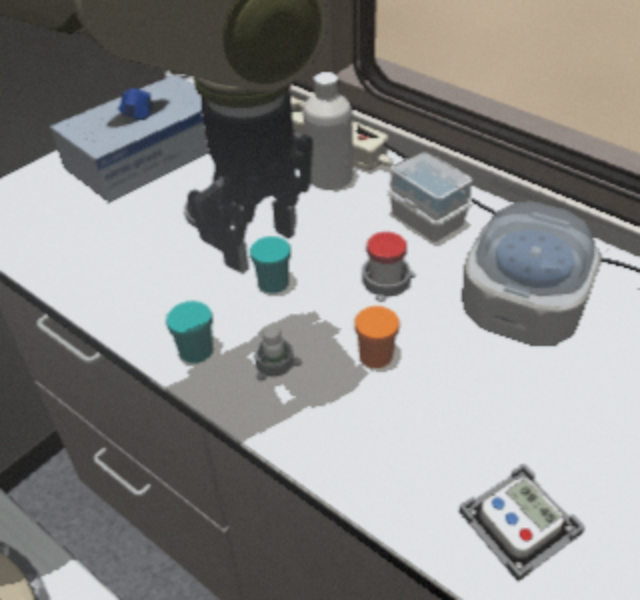

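The vial, cup and timer are upright and centred in their holders, at the right heights. The spool is hidden here, but it measured correctly earlier. Handing in.

```bash
python3 -c "
from rig import ticket
print(ticket.finish_job())"
```

```text
the job is handed in; nothing more can be done
None
```

The cup, vial, label roll and timer each measured on the floor of their own holder and within about 3 mm of its middle; the bottle and tip box were not touched, and I handed the job in at about 25 s of the 96 s allowed, with no verdict shown.

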